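# Tip the plate up into the draining rack

## Task

The plate lies flat on the wire ledge of the draining rack. Gently throughout, and without lifting it off the rack, slide it along the ledge, lying flat, until its far rim is stopped by the tall tines, then press the rim that overhangs the gap down between the tines so that the plate tips up and drops into the gap. Finally push it fully upright so that it stands in the gap leaning back on the tall tines, and leave it there without disturbing the mug, the tin or the lemon.

Things in the scene. Friction and masses are not known exactly. Their poses are not given: they have to be found in the camera images.
- rack: draining rack of 7 mm steel wire, fixed. Origin on the worktop, mid-width, under the front edge of the gap; x points from the ledge to the tall tines, y left, z up. Four wires at y = -68, -34, 34, 68 mm each form the level ledge (top z = 91.5 mm, x = -150 to 0), drop as front tine (x = 0), cross the gap's floor and rise as tall tine; a fifth at y = 0 has ledge and front tine only.
- gap (a point): middle of the gap's floor: rack frame x = 21, y = 0, z = 23.5 mm (top of the floor wires). The gap runs along y between front and tall tines: 35 mm clear at the floor, about 48 mm at ledge height. Standing, the plate rests on the two middle floor wires, its lowest point 8 mm below their top.
- tines (a point): midway between the tips of the two middle tall tines: rack frame x = 60, y = 0, z = 114 mm (119 mm with the grey tip balls). The tall tines lean away from the ledge: centre x = 42 mm at the floor, 11 degrees from upright. Above the floor nothing joins them, so closed fingers up to 55 mm wide can go down between the middle two.
- plate: loose white plate, 150 mm across, 12 mm high, 0.18 to 0.36 kg, wall 4 mm, flat foot 93 mm across. Origin: centre of its underside; z out of its hollow side (up at the start, to the rack's +x when standing). Slid home, its origin is near rack x = -12 mm, the rim 63 mm past x = 0. Pressed 40 to 50 mm down at the rim it drops in and leans on the ledge edge, 20 to 40 degrees short of upright.
- mug: small white mug, 62 x 92 x 51 mm, loose on the worktop at the rack's right; origin at the centre of its underside. Leave alone.
- tin: food tin, 57 mm across, 72 mm high, loose on the worktop at the rack's left; origin at the centre of its underside. Leave alone.
- lemon: lemon, 78 x 55 x 56 mm, loose on the worktop nearer the robot; origin under its centre. Leave alone.
Mind the look-alikes: they are no part of the job. Leave any green look-alike of the plate alone.

How it is judged:
By the outcome, as a careful person would: the job done as asked, in the order asked, and still so for the second after the job is handed in, with the robot touching nothing.
It also fails if it takes over 59 s, if anything falls off the work surface, if the arm or the gripper's body presses on something with over 40 N, if the wrist force passes 120 N, or if a joint passes its speed limit or range.

## Robot

A 6-joint arm with a two-finger parallel gripper is mounted at the origin on a cart in front of the work surface, level with it; the furniture and walls round the work are solid. World frame = base frame: x ahead of the robot, y to its left, z up, the work surface at z = 0. Lengths are in m, angles in rad, forces in N, time in s.
With the tool pointing down it reaches from about 0.375 to 0.975 m from the base axis. Payload 3.8 kg.
Tool frame: the origin (TCP) lies midway between the tips of the shut fingers; the grasp point (between the pads) lies 19 mm behind it; z points along the fingers, y is the line along which they close (so a half turn about z gives the same grasp; the last joint's range is limited). The gripper opens to 88 mm and grips with 3 to 60 N. Pads are 18 mm wide; open, the fingers measure 123 mm over their backs; the gripper's body (75 mm by 187 mm) begins 45 mm behind the grasp point.
Start: joints at [1.168, 0.264, 1.604, -0, 1.274, -0.037], TCP at [0.241, 0.63, 0.239] pointing down, gripper open.
Joint ranges: [-2.63, 2.63], [-0.94, 2.18], [0.31, 2.57], [-1.31, 4.45], [0, 2.66], [-2.55, 2.55]. Speed limits (rad/s): [2.57, 2.57, 3.14, 3.14, 3.14, 3.14].

## Interface

Orientations are given as a rotation vector (axis times angle).
In Python, from cell import manip, inverse_kinematics, cams, order gives the robot as it stands. Calls block until the motion is done:
- manip.move_pose(position, orientation): joint-space move of the TCP to a pose.
- manip.move_linear(position, rate=0.15, rot=None): straight line of the TCP; rot=None keeps the orientation; rate is the mean speed in m/s.
- manip.set_joints(angles): joint-space move.
- manip.set_gripper(opening, force=None): finger opening in m; force is the grip in N (None keeps the last); returns when the fingers have stopped.
- manip.dwell(seconds).
- inverse_kinematics(position, orientation): joint angles nearest the present ones, or None.
- manip.state(): the state.
- cams.capture(name): name is "scene" or "top" or "wrist"; returns a dict with "image" (400x640x3 uint8, blue, green, red), "z_map" (400x640 float32, m along the optical axis (not along the pixel's ray), 0 where there is no reading), "intrinsics" (3x3 intrinsics, pixels), "k1" (the pictures are not rectified: a ray, as slopes to the right and down, at radius r is drawn at 1 + k1 r^2 times it, then the intrinsics apply), "position" and "orientation" of the camera in the world; the wrist camera has in their place "T_tool_cam" (4x4, takes a point from camera to tool coordinates, whose origin is the TCP and whose axes are the flange's). Camera axes: x right, y down, z forward; pixel columns grow to the right and rows downward; lengths in m; the calibration is good to about 2 mm. A picture is of the moment at which its call begins: read the wrist's pose just before it.
A pose or a line that the arm cannot do raises manip.IKError and nothing moves.
- order.close_job(): hands the job in; it is judged then, once.
The state is a dict: "clock": time; "joint_pos": joint angles; "joint_velocities": joint speeds; "tau": joint torques, N m; "tool_pos": TCP position; "tcp_rot": TCP orientation; "contact_force": force on the tool from outside, world axes, zero at the start; "moment": the same for the moment, N m; "gripper_width": finger opening in m; "grasp_force": force on a finger pad.
Only numpy, scipy, OpenCV 4.12 (cv2) and the standard library are available. Lean on these libraries where they do the work, as an engineer would, in place of code of your own. Each camera call takes 0.05 s, during which the arm holds its last target. There are 200 camera calls.

## Working session

There is one attempt and no reset: what is moved stays moved. The work goes in short steps, each a Python script; the robot and the scene stay as the last script left them, time stands still between calls to the robot, and variables do not carry over. Pictures are saved under pics/ and viewed, at most 10 in all, crops included, and the job is handed in when it is done.

```bash
mkdir -p pics; ls
python3 - <<'E'
from cell import manip, cams
import cv2,numpy as np
s=manip.state();print(s)
for n in("scene","top"):
    c=cams.capture(n);cv2.imwrite(f"pics/{n}0.png",c["image"]);np.savez(f"pics/{n}0.npz",**c)
    print(n,c["intrinsics"],c["k1"],c["position"],c["orientation"],(c["z_map"]>0).mean())
E
```

```text
pics
{'clock': 0.0, 'joint_pos': array([ 1.16807296e+00,  2.64761023e-01,  1.60533758e+00,  3.22305593e-05,
        1.27370779e+00, -3.69058122e-02]), 'joint_velocities': array([ 0.0003727 , -0.00211052,  0.0012726 , -0.00082047,  0.00068335,
        0.00217613]), 'tau': array([ 7.47561317e-04, -5.02134597e+01, -3.56867838e+01,  7.25755119e-02,
        2.98167940e-02, -1.52264665e-04]), 'tool_pos': array([0.24117795, 0.62969526, 0.23740237]), 'tcp_rot': array([-0.57134718, -3.08867833,  0.00338255]), 'contact_force': array([-0.16597497,  0.69229967, -0.75012339]), 'moment': array([-0.02747421,  0.00092882, -0.03071589]), 'grasp_force': 0.0, 'gripper_width': 0.08822897786980204}
scene [[462.3736564    0.         318.87493966]
 [  0.         462.3736564  199.49916266]
 [  0.           0.           1.        ]] -0.11625935259355175 [-0.25932401  0.58043227  0.54006065] [-1.12786786  1.96918278 -1.25454629] 0.9643046875
top [[473.16251804   0.         321.12961498]
 [  0.         473.16251804 195.18747688]
 [  0.           0.           1.        ]] -0.13007301404177204 [0.45472519 0.12127386 1.08212536] [-2.20457522  2.19376306 -0.08392236] 0.9962890625
```

View pics/top0.png

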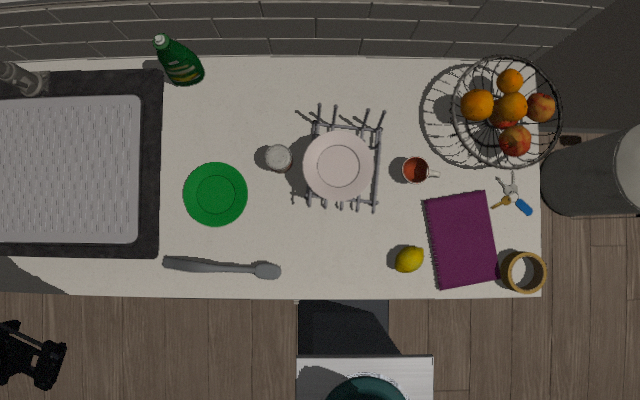

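View pics/scene0.png

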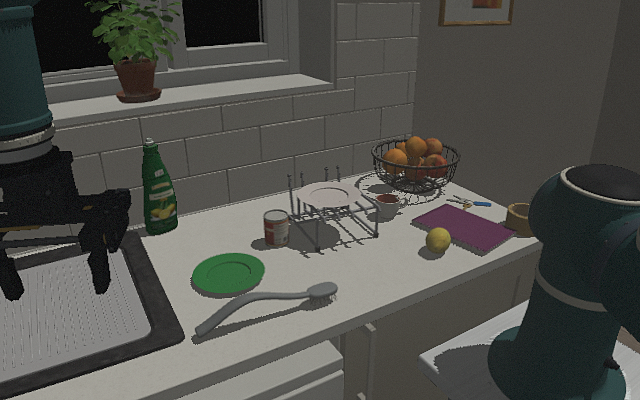

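The top view shows the plate at about (338,164), the rack spanning (292–382, 105–212) with its tall tines up the picture (world +x), the tin at (278,157), the mug at (416,170), the lemon at (409,259) and the green decoy at (215,194). Next I'll take close views with the wrist camera.

```bash
cat > h.py <<'E'
import numpy as np,cv2
from scipy.spatial.transform import Rotation as R
def campose(c,s=None):
    if "T_tool_cam" in c:
        T=np.eye(4);T[:3,:3]=R.from_rotvec(s["tcp_rot"]).as_matrix();T[:3,3]=s["tool_pos"]
        T=T@c["T_tool_cam"]; return T[:3,:3],T[:3,3]
    return R.from_rotvec(c["orientation"]).as_matrix(),np.array(c["position"])
def slopes(c,px):
    K=c["intrinsics"];d=(np.atleast_2d(px).astype(float)-[K[0,2],K[1,2]])/[K[0,0],K[1,1]]
    u=d.copy()
    for _ in range(8): u=d/(1+float(c["k1"])*(u**2).sum(1,keepdims=True))
    return np.c_[u,np.ones(len(u))]
def onplane(c,px,z,s=None):
    Rc,p=campose(c,s);r=slopes(c,px)@Rc.T
    return p+r*((z-p[2])/r[:,2:3])
def project(c,P,s=None):
    Rc,p=campose(c,s);q=(np.atleast_2d(P)-p)@Rc;u=q[:,:2]/q[:,2:]
    u=u*(1+float(c["k1"])*(u**2).sum(1,keepdims=True));K=c["intrinsics"]
    return u*[K[0,0],K[1,1]]+[K[0,2],K[1,2]]
def cloud(c,s=None):
    Rc,p=campose(c,s);v,u=np.mgrid[:400,:640];px=np.c_[u.ravel(),v.ravel()]
    P=p+(slopes(c,px)*c["z_map"].reshape(-1,1))@Rc.T
    return P.reshape(400,640,3)
def tri(views):  # [(c,s,px)]
    A=np.zeros((3,3));b=np.zeros(3);L=[]
    for c,s,px in views:
        Rc,p=campose(c,s);d=Rc@slopes(c,px)[0];d/=np.linalg.norm(d);M=np.eye(3)-np.outer(d,d);A+=M;b+=M@p;L.append((M,p))
    X=np.linalg.solve(A,b);return X,[np.linalg.norm(M@(X-p)) for M,p in L]
E
python3 - <<'E'
from h import *
from cell import manip,cams,inverse_kinematics
c=dict(np.load("pics/top0.npz"))
print(onplane(c,[[338,164],[305,113],[382,113],[374,212],[278,157],[416,170],[409,259]],.1).round(3))
P=cloud(c);m=(P[...,2]>.075)&(P[...,2]<.135);m[:, :285]=0;m[:,395:]=0;m[:100]=0;m[220:]=0
q=P[m];print(len(q),np.percentile(q,[1,50,99],axis=0).round(3))
w=cams.capture("wrist");print(w["T_tool_cam"].round(3),w["intrinsics"][0],w["k1"])
for x in(.55,.6,.65,.7,.75):
  for z in(.3,.4,.45):
    print(x,z,[inverse_kinematics([x,.08,z],R.from_matrix([[np.cos(a),np.sin(a),0],[np.sin(a),-np.cos(a),0],[0,0,-1]]).as_rotvec()) is not None for a in(0,np.pi/2,np.pi)])
E
```

```text
[[ 0.579  0.07   0.1  ]
 [ 0.687  0.14   0.1  ]
 [ 0.689 -0.023  0.1  ]
 [ 0.479 -0.005  0.1  ]
 [ 0.593  0.196  0.1  ]
 [ 0.568 -0.095  0.1  ]
 [ 0.381 -0.079  0.1  ]]
4679 [[ 0.488 -0.019  0.082]
 [ 0.573  0.066  0.1  ]
 [ 0.694  0.139  0.115]]
[[-0.    -0.951 -0.308  0.079]
 [ 1.    -0.     0.001 -0.   ]
 [-0.001 -0.308  0.951 -0.147]
 [ 0.     0.     0.     1.   ]] [346.30771286   0.         315.6859425 ] -0.04593285387192947
0.55 0.3 [True, True, True]
0.55 0.4 [True, True, True]
0.55 0.45 [True, True, True]
0.6 0.3 [True, True, True]
0.6 0.4 [True, True, True]
0.6 0.45 [True, True, True]
0.65 0.3 [True, True, True]
0.65 0.4 [True, True, True]
0.65 0.45 [True, True, True]
0.7 0.3 [True, True, True]
0.7 0.4 [True, True, True]
0.7 0.45 [True, True, True]
0.75 0.3 [True, True, True]
0.75 0.4 [True, True, True]
0.75 0.45 [True, True, True]
```

```bash
cat >> h.py <<'E'
def rot(a,tilt=0):
    """tool x at world heading a, pointing down; tilt leans the body toward -heading"""
    M=np.array([[np.cos(a),np.sin(a),0],[np.sin(a),-np.cos(a),0],[0,0,-1]])
    return (R.from_matrix(M)*R.from_euler("y",tilt)).as_rotvec()
E
python3 - <<'E'
from h import *
from cell import manip,cams,inverse_kinematics
print(R.from_rotvec(rot(0,.2)).as_matrix()[:,2])
for a,x in((0,.62),(np.pi,.56)):
    print(a,inverse_kinematics([x,.07,.27],rot(a)),inverse_kinematics([.68,.07,.05],rot(a)))
a=0 if abs(inverse_kinematics([.62,.07,.27],rot(0))[5])<abs(inverse_kinematics([.62,.07,.27],rot(np.pi))[5]) else np.pi
print("use",a)
b=[]
for i,x in enumerate((.62,.54) if a==0 else (.56,.64)):
    manip.move_pose([x,.065+.04*i,.25],rot(a))
    manip.dwell(.3);s=manip.state();c=cams.capture("wrist");print(s["clock"],s["tool_pos"])
    np.savez(f"pics/w{i}.npz",**c,tool_pos=s["tool_pos"],tcp_rot=s["tcp_rot"])
    b.append(c["image"])
cv2.imwrite("pics/w.png",cv2.resize(np.vstack(b),None,fx=.75,fy=.75,interpolation=cv2.INTER_AREA))
E
```

```text
[ 1.98669331e-01  3.20017747e-16 -9.80066578e-01]
0 [ 7.25087892e-02  1.50669364e-01  1.68161500e+00 -4.44089210e-16
  1.30930829e+00  1.64330512e+00] [ 6.61466338e-02  4.42033993e-01  1.73619441e+00 -4.44089210e-16
  9.63364247e-01  1.63694296e+00]
3.141592653589793 [ 8.02197403e-02  3.65746849e-02  1.80570911e+00 -4.44089210e-16
  1.29930886e+00 -1.49057659e+00] [ 6.61466338e-02  4.42033993e-01  1.73619441e+00 -4.44089210e-16
  9.63364247e-01 -1.50464969e+00]
use 3.141592653589793
2.7667 [0.5599909  0.06543477 0.24995245]
3.5667 [0.6393428  0.1045326  0.25034474]
```

View pics/w.png

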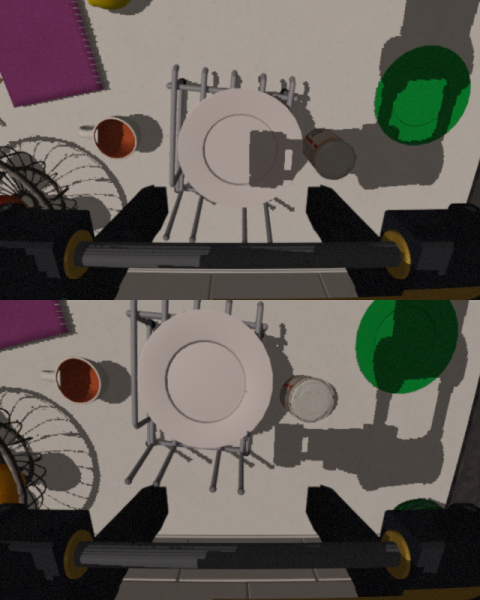

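The wrist view shows the plate centred on its ledge; in the second (lower) picture the tall tine tips are at full-size px of about (171,253), (212,249), (284,253), (321,255). I'll get the plate and tips from depth and outlines in both views.

Run:
```python
from h import *
out=[]
for n in("w0","w1","top0"):
    c=dict(np.load(f"pics/{n}.npz"));s=c if n[0]=="w" else None
    P=cloud(c,s);ok=c["z_map"]>0
    m=ok&(P[...,2]>.09)&(P[...,2]<.13)&(P[...,0]>.45)&(P[...,0]<.72)&(P[...,1]>-.06)&(P[...,1]<.19)
    g=cv2.morphologyEx(m.astype(np.uint8),cv2.MORPH_OPEN,cv2.getStructuringElement(cv2.MORPH_ELLIPSE,(17,17) ))
    k,l,st,ce=cv2.connectedComponentsWithStats(g);i=1+st[1:,4].argmax()
    cn=max(cv2.findContours((l==i).astype(np.uint8),0,1)[0],key=len)
    q=P[l==i];X=onplane(c,cn[:,0],.1025,s)[:,:2]
    def circ(X):
        for _ in range(4):
            A=np.c_[2*X,np.ones(len(X))];t=np.linalg.lstsq(A,(X**2).sum(1),rcond=None)[0];r=np.sqrt(t[2]+t[0]**2+t[1]**2)
            e=abs(np.hypot(*(X-t[:2]).T)-r);X=X[e<max(1.5*np.median(e),.0008)]
        return t[:2],r
    print(n,"plate",circ(X),"z pct",np.percentile(q[:,2],[2,20,50,80,98]).round(4))
    # tips: heights beyond the plate
    t=ok&(P[...,2]>.106)&(P[...,2]<.135)&(P[...,0]>.655)&(P[...,0]<.73)&(P[...,1]>-.06)&(P[...,1]<.19)
    k,l,st,ce=cv2.connectedComponentsWithStats(t.astype(np.uint8))
    for j in range(1,k):
        if st[j,4]>4: print("  tip",ce[j].round(1),st[j,4],np.median(P[l==j],0).round(4),"zmax",P[l==j][:,2].max().round(4))
    # work surface check, tin/lemon/mug depth clusters
    w=ok&(abs(P[...,2])<.015);print("  table z",np.median(P[w][:,2]).round(4))
c=dict(np.load("pics/w1.npz"));out=cv2.resize(c["image"][100:300,140:400],None,fx=3,fy=3,interpolation=cv2.INTER_CUBIC)
cv2.imwrite("pics/w1c.png",out)
```

```text
w0 plate (array([0.57848804, 0.06872391]), np.float64(0.0741094976343047)) z pct [0.0965 0.0977 0.1022 0.1038 0.1051]
  tip [222.1 313.4] 107 [ 0.6874 -0.0254  0.1154] zmax 0.1194
  tip [257.1 316.8] 107 [0.6907 0.0085 0.1163] zmax 0.1197
  tip [325.9 319.5] 57 [0.6965 0.0752 0.1107] zmax 0.117
  tip [359.8 320.8] 36 [0.6997 0.1087 0.1092] zmax 0.113
  table z 0.0013
w1 plate (array([0.57811445, 0.06889159]), np.float64(0.0740994073539806)) z pct [0.0963 0.0976 0.102  0.1038 0.1052]
  tip [171.6 238.8] 116 [ 0.6881 -0.0251  0.1162] zmax 0.1204
  tip [209.5 241.7] 104 [0.6907 0.009  0.1161] zmax 0.1196
  tip [283.6 249.4] 102 [0.6978 0.0751 0.1164] zmax 0.1199
  tip [320.8 253. ] 102 [0.7013 0.1088 0.1166] zmax 0.1201
  table z 0.0012
top0 plate (array([0.57644813, 0.07170093]), np.float64(0.0714303702079688)) z pct [0.0936 0.0965 0.1001 0.1029 0.1058]
  tip [319.5 104.9] 19 [0.7003 0.1104 0.1167] zmax 0.122
  tip [335.4 106.9] 21 [0.6962 0.0768 0.1154] zmax 0.1197
  tip [367.3 110.2] 19 [0.6902 0.0105 0.1165] zmax 0.1206
  tip [383.5 111.8] 18 [ 0.6868 -0.0242  0.1161] zmax 0.1196
  table z 0.0016
```

View pics/w1c.png

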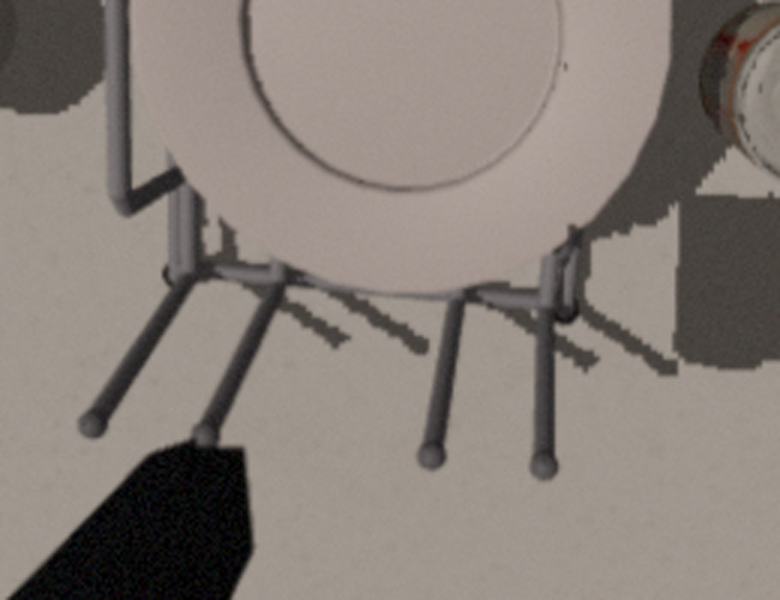

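The rack yaw is about -5.6° and the plate is at rack (-58, +15) mm. I'll push it obliquely from outside its rim, through its centre, toward (-12, 0).

```bash
cat >> h.py <<'E'
tips=np.array([[.6880,-.0250],[.6907,.0088],[.6972,.0752],[.7010,.1090]])
ey=np.array([tips[3]-tips[0]])[0];ey=ey/np.hypot(*ey);ex=np.array([ey[1],-ey[0]]);yaw=np.arctan2(ex[1],ex[0])
O=tips.mean(0)-.060*ex
def W(x,y,z): return np.r_[O+x*ex+y*ey,z]
def toR(p): d=np.asarray(p)[:2]-O; return np.array([d@ex,d@ey])
E
python3 - <<'E'
from h import *
from cell import manip,cams
pc=toR([.5783,.0688]);print("O",O,yaw,"plate",pc)
goal=np.array([-.012,0]);u=goal-pc;L=np.hypot(*u);u/=L;print(u,L)
a=np.pi+yaw+np.arctan2(u[1],u[0]);rv=rot(a)
def at(d,z): p=pc-u*(.075+.009)+u*d;return W(*p,z)
manip.set_gripper(0,20)
manip.move_pose(at(-.014,.16),rv)
manip.move_linear(at(-.014,.0955),rate=.08)
manip.dwell(.2);s=manip.state();f0=s["contact_force"];print(s["clock"],s["tool_pos"],f0,s["gripper_width"])
d=-.014;uw=u[0]*ex+u[1]*ey
while d<L+.006:
    d+=.004;manip.move_linear(at(d,.0955),rate=.04);s=manip.state();f=s["contact_force"]-f0
    print(round(d*1e3,1),(f[:2]@uw).round(2),f.round(1))
    if f[:2]@uw<-6: break
print(s["clock"],toR(s["tool_pos"]))
E
```

```text
O [0.63450538 0.04779369] -0.09671226790403711 plate [-0.05797113  0.01548086]
[ 0.9477069  -0.31914203] 0.048507755093936386
6.8083 [0.48942051 0.10900186 0.0962147 ] [ 0.77145427 -1.41931131 -0.06778629] 0.0004006560092493068
-10.0 -1.1 [-0.4  1.7  0.5]
-6.0 -1.18 [-0.6  1.5  0.9]
-2.0 -1.34 [-0.7  1.8 -1. ]
2.0 -1.86 [-1.3  1.5 -0.6]
6.0 -0.9 [ 0.1  2.4 -1. ]
10.0 -1.69 [-1.   2.   0.5]
14.0 -1.18 [-0.9  1.  -0.6]
18.0 -0.91 [-0.5  1.2  1. ]
22.0 -1.11 [-0.3  2.  -0.9]
26.0 -1.02 [-0.6  1.3 -1.2]
30.0 -2.26 [-1.6  2.   0.3]
34.0 -1.6 [-0.6  2.5 -0.2]
38.0 -1.75 [-1.1  1.8 -0.9]
42.0 -1.52 [-1.   1.4  0.4]
46.0 -2.02 [-1.4  1.7 -0.7]
50.0 -0.15 [ 0.3  1.  -0.2]
54.0 -6.96 [-6.5  2.6  2.4]
11.0583 [-0.08801925  0.02535225]
```

```bash
cat >> h.py <<'E'
def plate(c,s,zr=.1025):
    P=cloud(c,s);q=P-np.r_[O,0];xr=q[...,:2]@ex;yr=q[...,:2]@ey
    m=(c["z_map"]>0)&(P[...,2]>.093)&(P[...,2]<.11)&(abs(yr)<.1)&(xr>-.15)&(xr<.07)
    g=cv2.morphologyEx(m.astype(np.uint8),cv2.MORPH_OPEN,cv2.getStructuringElement(cv2.MORPH_ELLIPSE,(17,17)))
    X=onplane(c,max(cv2.findContours(g,0,1)[0],key=len)[:,0],zr,s)[:,:2]
    for _ in range(5):
        t=np.linalg.lstsq(np.c_[2*X,np.ones(len(X))],(X**2).sum(1),rcond=None)[0];r=np.sqrt(t[2]+t[0]**2+t[1]**2)
        e=abs(np.hypot(*(X-t[:2]).T)-r);X=X[e<max(1.5*np.median(e),.0008)]
    return toR(t[:2]),r
E
python3 - <<'E'
from h import *
from cell import manip,cams
s=manip.state();p=toR(s["tool_pos"])
manip.move_linear(W(p[0]-.02,p[1]+.007,.0965),rate=.1)
manip.move_pose(W(-.02,0,.25),rot(np.pi+yaw));manip.dwell(.2)
s=manip.state();c=cams.capture("wrist");cv2.imwrite("pics/a1.png",c["image"]);print(plate(c,s),s["clock"],s["contact_force"])
E
```

```text
(array([-0.01696283, -0.00513113]), np.float64(0.06803741038493408)) 12.3833 [-0.57941926  1.2787268  -0.29473682]
```

View pics/a1.png

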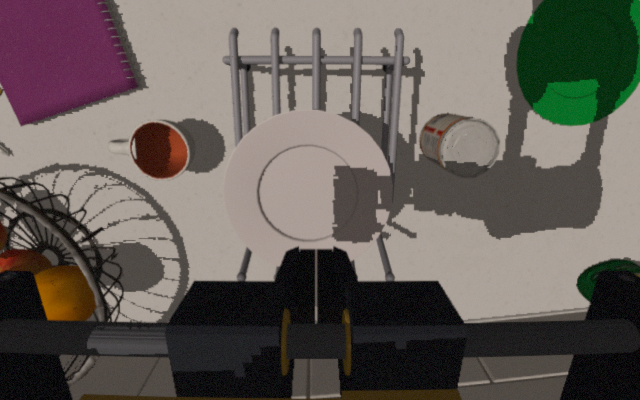

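The plate is near home: its rim spans columns 224–394 with the top at row 110. The fingers spoiled the fit, so I'll cast rays for the rim and inner ring by hand.

Run:
```python
from h import *
from cell import manip,cams
s=manip.state();c=cams.capture("wrist")
for p,z in(([224,190],.1025),([394,190],.1025),([308,110],.1025),([258,193],.097),([357,193],.097),([308,145],.097),([308,241],.097),([232,35],.09),([317,35],.09),([400,35],.09)): print(p,toR(onplane(c,p,z,s)[0]).round(4))
# edge contour: only points away from fingers, fixed-radius fit
from scipy.optimize import least_squares
P=cloud(c,s);m=((P[...,2]>.0985)&(P[...,2]<.11)).astype(np.uint8);m[255:]=0
m=cv2.morphologyEx(m,cv2.MORPH_OPEN,np.ones((5,5)))
cn=max(cv2.findContours(m,0,1)[0],key=len)[:,0];cn=cn[cn[:,1]<225]
X=np.array([toR(x) for x in onplane(c,cn,.1025,s)]);f=least_squares(lambda q:np.hypot(*(X-q[:2]).T)-q[2],[-.012,0,.075],loss="soft_l1",f_scale=.001);print(f.x,np.abs(f.fun).mean())
```

```text
[224, 190] [-0.0159 -0.0811]
[394, 190] [-0.0159  0.0687]
[308, 110] [-0.0842 -0.0066]
[258, 193] [-0.0115 -0.0521]
[357, 193] [-0.0115  0.0369]
[308, 145] [-0.0546 -0.0069]
[308, 241] [ 0.0356 -0.0075]
[232, 35] [-0.1433 -0.0682]
[317, 35] [-0.143   0.0008]
[400, 35] [-0.1433  0.0682]
[-0.01048188 -0.00778819  0.07437092] 0.0005839935008938348
```

```bash
cat >> h.py <<'E'
from scipy.optimize import least_squares
def look(cams,manip,name):
    s=manip.state();c=cams.capture("wrist");cv2.imwrite(f"pics/{name}.png",c["image"])
    P=cloud(c,s);m=((P[...,2]>.0985)&(P[...,2]<.11)&(np.hypot(*((P[...,:2]-O-(-.012*ex)).transpose(2,0,1)))<.1)).astype(np.uint8);m[255:]=0
    m=cv2.morphologyEx(m,cv2.MORPH_OPEN,np.ones((5,5)))
    cn=max(cv2.findContours(m,0,1)[0],key=len)[:,0];cn=cn[cn[:,1]<225]
    X=np.array([toR(x) for x in onplane(c,cn,.1025,s)]);f=least_squares(lambda q:np.hypot(*(X-q[:2]).T)-q[2],[-.012,0,.075],loss="soft_l1",f_scale=.001)
    print("plate",f.x.round(4),np.abs(f.fun).mean().round(4),"t",s["clock"])
E
python3 - <<'E'
from h import *
from cell import manip,cams
rv=rot(np.pi+yaw)
manip.move_pose(W(-.014,-.122,.17),rv)
manip.move_linear(W(-.014,-.122,.0955),rate=.1);manip.dwell(.15)
f0=manip.state()["contact_force"]
y=-.122
for y in (-.106,-.102,-.099,-.096,-.0935,-.092):
    manip.move_linear(W(-.014,y,.0955),rate=.04);f=manip.state()["contact_force"]-f0;print(y,f.round(1))
    if f[:2]@ey<-6: break
manip.move_linear(W(-.014,-.105,.0955),rate=.1)
manip.move_linear(W(-.014,-.105,.16),rate=.2)
manip.move_pose(W(.03,0,.23),rv);manip.dwell(.2)
look(cams,manip,"a2")
E
```

```text
-0.106 [-1.1 -0.  -0.1]
-0.102 [ 0.   0.2 -0.7]
-0.099 [-0.6  0.2 -1.1]
-0.096 [-0.4 -0.8 -1.6]
-0.0935 [-0.7  0.4 -1.4]
-0.092 [ 0.  -0.1 -1. ]
plate [-0.0111 -0.0027  0.0745] 0.0005 t 17.5083
```

Run:
```python
from h import *
from cell import manip,cams
rv=rot(np.pi+yaw)
manip.move_pose(W(-.115,-.002,.15),rv);manip.move_linear(W(-.115,-.002,.0955),rate=.1);manip.dwell(.15)
f0=manip.state()["contact_force"]
for x in np.arange(-.104,-.085,.003):
    manip.move_linear(W(x,-.002,.0955),rate=.04);f=manip.state()["contact_force"]-f0
    if f[:2]@ex<-5: break
print("stop",x,f.round(1))
manip.move_linear(W(-.115,-.002,.0955),rate=.1)
manip.move_linear(W(-.11,-.002,.16),rate=.2)
rt=rot(np.pi+yaw,-.2);print(R.from_rotvec(rt).as_matrix()[:,2])
manip.move_pose(W(.050,0,.15),rt);manip.dwell(.15)
s=manip.state();f0=s["contact_force"]
look(cams,manip,"a3")
for z in list(np.arange(.11,.0699,-.005)):
    manip.move_linear(W(.050,0,z),rate=.06);s=manip.state();f=s["contact_force"]-f0
    print(z.round(3),f.round(1))
    if np.linalg.norm(f)>14: break
print(s["clock"])
c=cams.capture("scene");cv2.imwrite("pics/s3.png",cv2.resize(c["image"][130:280,240:420],None,fx=4,fy=4,interpolation=cv2.INTER_CUBIC))
```

```text
stop -0.09199999999999998 [-6.6 -0.2  2.2]
[ 0.19774095 -0.01918382 -0.98006658]
plate [-0.0047 -0.0026  0.0733] 0.0046 t 22.2083
0.11 [-0.2 -0.8 -0.3]
0.105 [-0.4 -1.1  0.5]
0.1 [ 0.6 -0.4  0.2]
0.095 [ 0.   0.7 -0.6]
0.09 [0.2 0.2 0.2]
0.085 [ 1.  -0.3  0.4]
0.08 [0.5 0.3 0.5]
0.075 [ 0.3 -0.9  0.2]
0.07 [ 0.4 -0.7 -0.2]
25.075
```

View pics/s3.png

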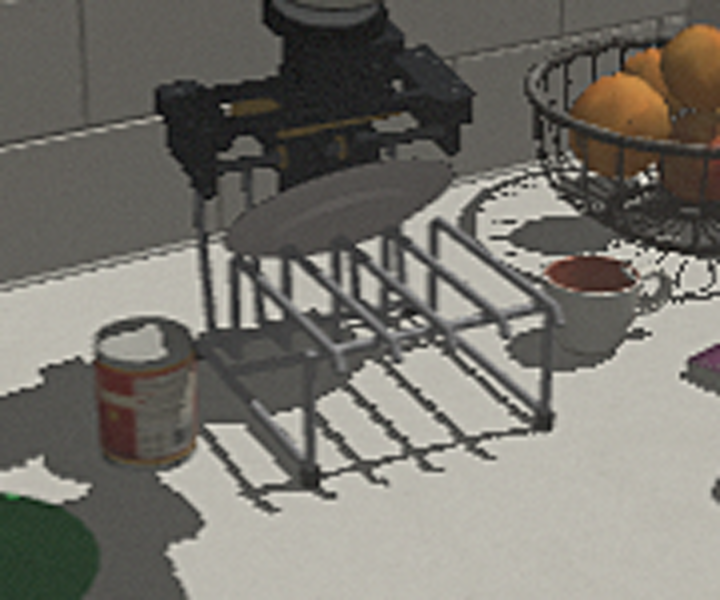

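The plate is tipping about the ledge edge at (230–450, 160–250), with its near rim raised. I'll keep pressing.

Run:
```python
from h import *
from cell import manip,cams
rt=rot(np.pi+yaw,-.2)
for z in (.066,.062,.058,.055,.052):
    manip.move_linear(W(.049,0,z),rate=.06);s=manip.state();f=s["contact_force"]
    c=cams.capture("scene");P=cloud(c);q=(P-np.r_[O,0]);xr=q[...,:2]@ex;yr=q[...,:2]@ey
    m=(xr>-.12)&(xr<.02)&(abs(yr)<.025)&(P[...,2]>.098)&(P[...,2]<.2)&(c["z_map"]>0)
    A=np.c_[xr[m],P[...,2][m]];sl=np.polyfit(A[:,1],A[:,0],1) if len(A)>10 else 0
    print(z,f.round(1),len(A),"lean from upright",np.degrees(np.arctan(-sl[0])).round(1),"at z=.12 x",np.polyval(sl,.12).round(3),"top",A[:,1].max().round(3))
    if np.linalg.norm(f)>14: break
print(s["clock"])
cv2.imwrite("pics/s4.png",cv2.resize(c["image"][130:280,240:420],None,fx=4,fy=4,interpolation=cv2.INTER_CUBIC))
```

```text
0.066 [-0.4  1.  -0.6] 730 lean from upright -20.3 at z=.12 x -0.021 top 0.2
0.062 [0.1 0.5 0. ] 730 lean from upright -14.6 at z=.12 x -0.018 top 0.2
0.058 [-0.1 -0.   0.3] 730 lean from upright -9.6 at z=.12 x -0.014 top 0.2
0.055 [-0.3  0.7  0.3] 719 lean from upright -4.6 at z=.12 x -0.009 top 0.2
0.052 [2.3 0.1 0. ] 707 lean from upright 0.1 at z=.12 x -0.002 top 0.2
26.575
```

View pics/s4.png

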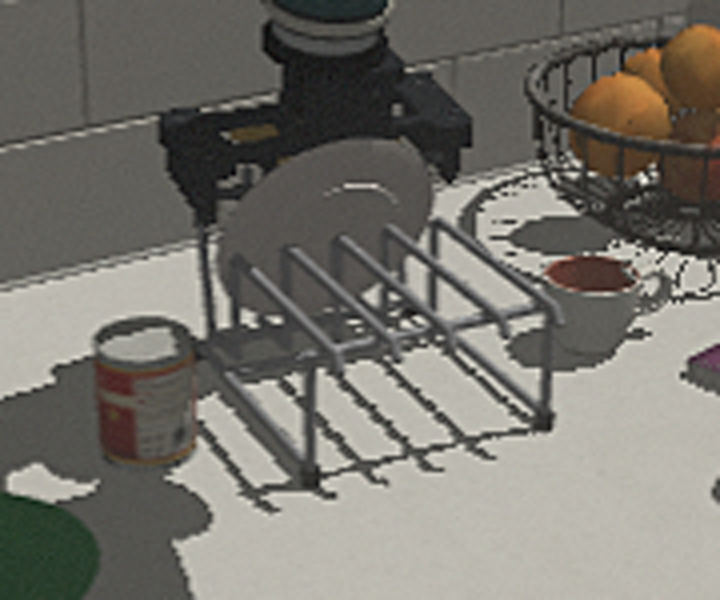

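The plate has dropped into the gap and leans back on the ledge edge, with its top at about (390,145). I'll withdraw the finger straight up and measure the lean.

Run:
```python
from h import *
from cell import manip,cams
for z in (.058,.065,.08,.11,.2):
    manip.move_linear(W(.051,0,z),rate=.06 if z<.1 else .15);s=manip.state();f=s["contact_force"];print(z,f.round(1))
    if np.linalg.norm(f)>14: break
manip.move_linear(W(.051,0,.27),rate=.25)
c=cams.capture("scene");P=cloud(c);q=(P-np.r_[O,0]);xr=q[...,:2]@ex;yr=q[...,:2]@ey
m=(xr>-.12)&(xr<.03)&(abs(yr)<.03)&(P[...,2]>.1)&(P[...,2]<.19)&(c["z_map"]>0)
z=P[...,2]
for lo in np.arange(.1,.19,.01):
    k=m&(z>=lo)&(z<lo+.01)
    if k.any(): print(lo.round(2),k.sum(),np.percentile(xr[k],[5,50,95]).round(3),np.percentile(z[k],95).round(3))
print(s["clock"],manip.state()["clock"])
cv2.imwrite("pics/s5.png",cv2.resize(c["image"][130:280,240:420],None,fx=4,fy=4,interpolation=cv2.INTER_CUBIC))
```

```text
0.058 [-0.5  0.4 -1.3]
0.065 [-0.3 -0.7 -0. ]
0.08 [-0.1 -0.4 -0.1]
0.11 [-0.1  0.4  0.3]
0.2 [-0.3 -0.4 -0.1]
0.1 69 [-0.004 -0.002  0.001] 0.109
0.11 77 [-0.007 -0.004 -0.001] 0.119
0.12 89 [-0.009 -0.004 -0.001] 0.13
0.13 79 [-0.009 -0.006 -0.003] 0.139
0.14 90 [-0.011 -0.008 -0.004] 0.15
0.15 27 [-0.01  -0.007 -0.005] 0.154
28.65 29.1333
```

View pics/s5.png

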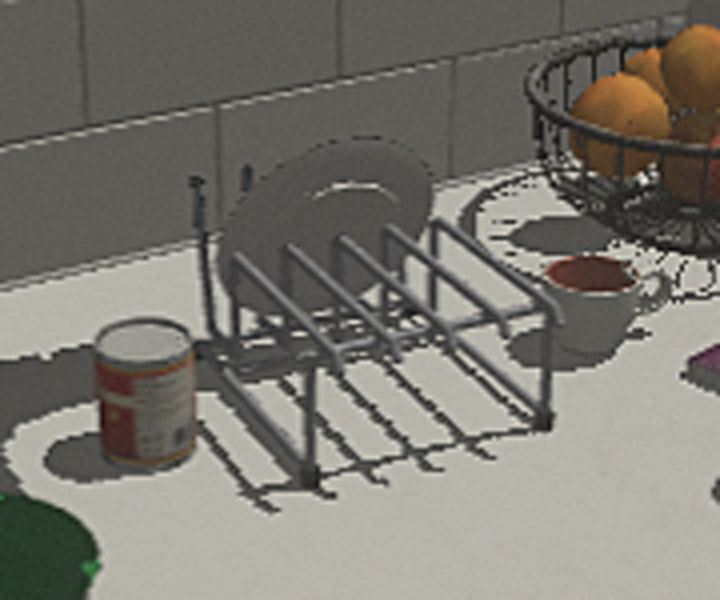

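Run:
```python
from h import *
from cell import manip,cams
rv=rot(np.pi+yaw)
manip.move_pose(W(-.055,0,.26),rv);manip.move_linear(W(-.055,0,.118),rate=.15);manip.dwell(.15)
f0=manip.state()["contact_force"]
manip.move_linear(W(-.03,0,.118),rate=.06)
for x in np.arange(-.026,.0421,.004):
    manip.move_linear(W(x,0,.118),rate=.035);s=manip.state();f=s["contact_force"]-f0;print(x.round(3),(f[:2]@ex).round(1),f[2].round(1))
    if f[:2]@ex<-5: break
print(s["clock"])
c=cams.capture("scene");cv2.imwrite("pics/s6.png",cv2.resize(c["image"][130:280,240:420],None,fx=4,fy=4,interpolation=cv2.INTER_CUBIC))
```

```text
-0.026 -0.4 0.7
-0.022 -0.6 0.9
-0.018 -1.7 0.7
-0.014 -2.2 1.6
-0.01 -1.6 0.8
-0.006 -1.4 0.5
-0.002 -1.0 1.5
0.002 -1.4 1.0
0.006 -1.3 0.5
0.01 -0.6 0.7
0.014 -1.0 1.3
0.018 -1.2 -0.3
0.022 -2.0 0.8
0.026 -1.2 1.1
0.03 -0.9 1.6
0.034 -0.8 1.5
0.038 -5.5 3.4
35.975
```

View pics/s6.png

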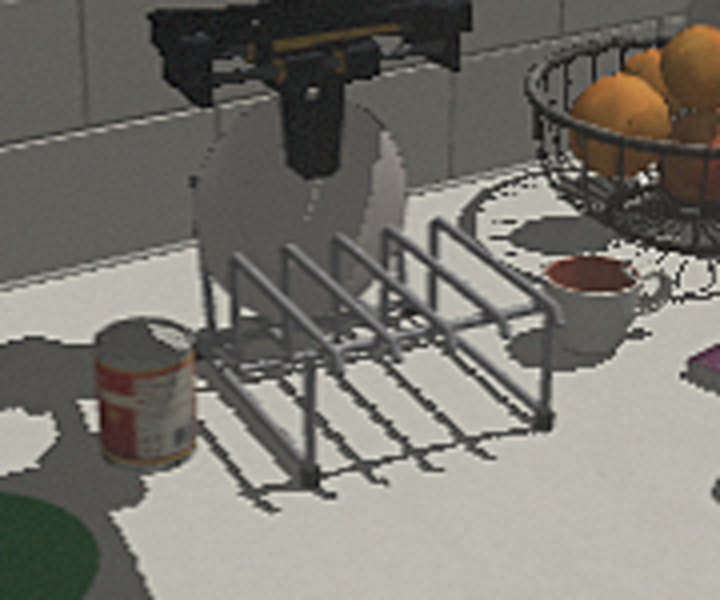

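The plate stands against the tall tines, spanning (195–405, 95–320), and the finger met its stop at 5.5 N. I'll back off, retreat and check.

Run:
```python
from h import *
from cell import manip,cams
manip.move_linear(W(.02,0,.118),rate=.05)
manip.move_linear(W(-.06,0,.125),rate=.15)
manip.move_linear(W(-.09,0,.27),rate=.2)
manip.dwell(.4);s=manip.state();print(s["clock"],s["contact_force"])
c=cams.capture("scene");P=cloud(c);q=(P-np.r_[O,0]);xr=q[...,:2]@ex;yr=q[...,:2]@ey;z=P[...,2]
m=(xr>-.05)&(xr<.09)&(abs(yr)<.03)&(z>.1)&(z<.19)&(c["z_map"]>0)
for lo in np.arange(.1,.18,.01):
    k=m&(z>=lo)&(z<lo+.01)
    if k.any(): print(lo.round(2),k.sum(),np.median(xr[k]).round(3))
c0=dict(np.load("pics/scene0.npz"));d=np.abs(c["image"].astype(int)-c0["image"]).max(2)
cv2.imwrite("pics/s7.png",np.hstack([cv2.resize(x[130:280,240:460],None,fx=1.8,fy=1.8) for x in(c0["image"],c["image"])]))
```

```text
38.5083 [0.62294543 0.48590713 0.14624382]
0.1 91 0.045
0.11 89 0.047
0.12 88 0.049
0.13 104 0.055
0.14 93 0.059
0.15 90 0.063
0.16 7 0.067
```

View pics/s7.png

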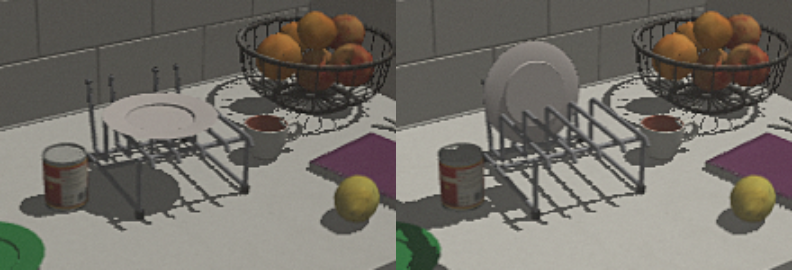

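The plate (right half, centred near (532,95)) stands in the gap leaning back about 11° on the tall tines. The tin, mug and lemon look unmoved, and the robot is clear of everything.

```bash
python3 -c "
from cell import order
print(order.close_job())"
```

```text
the job is handed in; nothing more can be done
None
```

The plate stands upright in the gap, leaning back about 11° on the tall tines; the mug, tin and lemon look unmoved in the final picture, and I handed the job in at about 38.5 s of the 59 s allowed.

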